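# Load the reference standard and hold the shutter slide at the index

### The arm

A 7-joint arm with a two-finger parallel gripper is mounted at the origin on a cart in front of the work surface, level with it; the furniture and walls round the work are solid. World frame = base frame: x ahead of the robot, y to its left, z up, the work surface at z = 0. Lengths are in m, angles in rad, forces in N, time in s.
With the tool pointing down it reaches from about 0.35 to 0.9 m from the base axis. Payload 8.1 kg.
Tool frame: the origin (TCP) lies where the fingers leave the gripper's body, on its centre line; the fingertips stand 66 mm ahead of it and the grasp point (between the pads) lies 47 mm ahead of it; z points along the fingers, y is the line along which they close (so a half turn about z gives the same grasp; the last joint's range is limited). The gripper opens to 92 mm and grips with 3 to 60 N. Pads are 19 mm wide; open, the fingers measure 130 mm over their backs; the gripper's body (75 mm by 190 mm) begins 47 mm behind the grasp point.
Start: joints at [-1.394, 0.434, 0.025, 1.573, -0.012, 1.134, -0.075], TCP at [0.173, 0.601, 0.292] pointing down, gripper open.
Joint ranges: [-2.62, 2.62], [-0.44, 2.09], [-1.27, 1.32], [0.08, 2.57], [-1.32, 4.46], [0.12, 2], [-2.74, 2.74]. Speed limits (rad/s): [2.22, 2.22, 3.01, 3.01, 3.14, 3.14, 3.14].

### API

Orientations are given as a rotation vector (axis times angle).
In Python, from cell import arm gives the robot as it stands.
- The arm moves only by the tool send_rows, never from a script. Its argument "motion" is text: rows parted by semicolons, each of 7 numbers parted by spaces: the closure, from 0 (fully open) to 1 (shut), then the shift along the world's x, y, z in m, then the turn, a rotation vector about the world's x, y, z in degrees. A call has 1 to 5 rows; each row shifts and turns the commanded pose from where the row before left it; what a row does not reach is not made up. A row lasts 1/8 s, in which the tool goes at most 62.5 mm and 10.7 degrees, less where a joint would pass 70% of its speed; a pose out of reach is approached as far as the arm can. A call is refused whole if a number of a shift passes 0.0625 or a number of a turn 10.7, either way. A call with a gripper value outside its range is refused whole. The fingers move at their own pace and stop on an object; "force" is the grip in N (left out, the last holds). Time passes only in rows, so rows that do not move let the fingers close. It gives the time, the measured TCP pose, the force, the opening and the grip force at its end, in the units of the state.
- arm.observe(): the state, without advancing time (a new reading comes with each control period).
- arm.get_image(name): name is "side" or "top" or "wrist"; returns (picture, depth): 400x640x3 uint8, blue, green, red; 400x640 float32, m along the optical axis (not along the pixel's ray), 0 where there is no reading.
- arm.camera_model(name): a dict with "fx", "fy", "cx", "cy" (pixels), "view" (4x4, takes a point from world to camera coordinates). Camera axes: x right, y down, z forward; pixel columns grow to the right and rows downward; lengths in m; the calibration is good to about 2 mm. A picture is of the moment at which its call begins: read the wrist's pose just before it. camera_model takes no time and is no camera call; for the wrist camera it gives the pose at the moment of the call.
- arm.sign_off(): hands the job in; it is judged then, once.
The state is a dict: "clock": time; "joints": joint angles; "dq": joint speeds; "joint_efforts": joint torques, N m; "position": TCP position; "ee_rot": TCP orientation; "force": force on the tool from outside, world axes, zero at the start; "ft_torque": the same for the moment, N m; "width": opening from 0.0 (shut) to 1.0 (fully open); "gripper_force": force on a finger pad.
Only numpy, scipy, OpenCV 4.12 (cv2) and the standard library are available. Lean on these libraries where they do the work, as an engineer would, in place of code of your own. Each camera call takes 0.05 s, during which the arm holds its last target. There are 200 camera calls.

### The job

Lift the wider of the two ring-handled metal reference standards and lower it, without dropping it, fully home into the round well of the bench reader while the shutter slide is shut. Then pull the spring-return shutter slide out until its pointer lines up with the index rider on the scale rail, and finish still holding it there. Leave everything else as it stands.

Things in the scene. Friction and masses are not known exactly. Their poses are not given: they have to be found in the camera images.
- wide_standard: the wider standard: loose metal puck, 50 mm diameter, 28 mm high, about 0.22 kg, with an upright flat steel ring on top (34 mm outside, 20 mm hole, 10 mm thick, centre 49 mm and top 66 mm above the underside). Origin: centre of the underside; z up; the ring lies in its x-z plane and is 10 mm thick along y. It stands right of the reader, in either of two places
- ring (a point): centre of the wider standard's ring, 49 mm above its underside; same axes as the standard
- narrow_standard: bystander: the other standard, alike with the same ring but only 36 mm in diameter, loose; leave it
- reader: the bench reader, fixed: white box 110 x 110 mm, 50 mm high, with a round well in its top and the shutter slide at its front. Origin: centre of the underside; x points from its front to its back (away from the robot), y to its left, z up. A scale rail (10 mm wide, top 22 mm high, y = +35 to +45 mm) runs from the front 115 mm forward. A monitor stands close behind it on the right
- well (a point): centre of the well's floor, 26 mm above the worktop; the well is 57 mm in diameter and 24 mm deep, open at the reader's top (50 mm); axes as the reader's. A seated standard has its underside here and its ring sticks up to 92 mm
- shutter (a joint): travel of the shutter slide in m: 0 shut, up to 0.065, growing as it is pulled out of the front along the reader's -x. A spring pulls it shut: 3.2 N at 0 plus 80 N/m; it shuts at once when let go
- grip (a point): grip point of the slide's upright grip: a black plate 12 mm thick along the reader's x, 36 mm wide along y, 75 mm high; this point is on its mid-plane 60 mm above the worktop, 15 mm below its top edge. Shut, the plate's mid-plane is 42 mm in front of the reader's front. Axes as the reader's; moves with the slide
- pointer (a point): tip of the slide's small steel pointer, on the left of the grip's foot, 24.5 mm above the worktop and 32 mm to the left of the grip's centre; in the grip's mid-plane, moves with the slide; axes as the reader's
- mark (a point): the index mark: steel blade on the grey index rider (10 mm along the rail, 16 mm wide, top 31 mm above the worktop) that is clamped on the scale rail, here fixed; it stands 22 to 48 mm in front of the pointer's shut position. Axes as the reader's; goal: pointer and mark at the same place along the reader's x
- timer: bystander: white bench timer 60 x 66 x 18 mm, loose; origin under its centre
- slide_box: bystander: card box 59 x 83 x 24 mm, loose; origin under its centre
- specimen_cup: bystander: lidded specimen cup, 62 mm wide, 73 mm high, loose; origin under its centre
- dropper: bystander: dropper bottle, 33 mm wide, 92 mm high, loose; origin under its centre

How it is judged:
By the outcome, as a careful person would: the job done as asked, in the order asked, and still so for the second after the job is handed in, while the arm keeps its last pose, push and grip.
It also fails if it takes over 58 s, if anything falls off the work surface, if the arm or the gripper's body presses on something with over 40 N, if the wrist force passes 120 N, or if a joint passes its speed limit or range.

## Working session

There is one attempt and no reset: what is moved stays moved. The work goes in short steps, Python scripts to look and compute and a tool call to move; the robot and the scene stay as the last step left them, time stands still between calls to the robot, and variables do not carry over. Pictures are saved under pics/ and viewed, at most 10 in all, crops included, and the job is handed in when it is done.

Besides the shell and the picture viewer there is one more tool, called after "Emit:" as name(argument=value, ...) on one line, values as JSON. send_rows: Moves the arm, as the interface text tells. Its arguments: {"type":"object","properties":{"motion":{"type":"string"},"force":{"type":"number"}},"required":["motion"]}

```bash
ls; mkdir -p pics
cat > h.py <<'E'
import numpy as np, cv2
from cell import arm
def grab(n):
    m=arm.camera_model(n); p,d=arm.get_image(n); np.savez('%s.npz'%n,p=p,d=d,**m); return p,d,m
def cloud(d,m):
    v,u=np.mgrid[0:400,0:640]
    P=np.stack([(u-m['cx'])/m['fx']*d,(v-m['cy'])/m['fy']*d,d,np.ones_like(d)],-1)
    W=P@np.linalg.inv(m['view']).T
    W=W[...,:3]; W[d==0]=np.nan; return W
E
python3 - <<'E'
from h import *
s=arm.observe(); print({k:np.round(v,3) for k,v in s.items()})
for n in('top','side'):
    p,d,m=grab(n); cv2.imwrite('pics/%s0.png'%n,p); print(n,m['fx'],np.round(np.linalg.inv(m['view']),3))
E
```

```text
pics
{'clock': np.float64(0.0), 'joints': array([-1.394,  0.435,  0.025,  1.574, -0.012,  1.134, -0.075]), 'dq': array([ 0.001,  0.   ,  0.001,  0.   , -0.   , -0.001, -0.   ]), 'joint_efforts': array([-0.0000e+00, -6.6784e+01,  9.8500e-01, -3.1446e+01, -6.1000e-02,
        4.3000e-02,  0.0000e+00]), 'position': array([0.173, 0.6  , 0.291]), 'ee_rot': array([-4.380e-01, -3.111e+00,  2.000e-03]), 'force': array([-0.377,  0.135,  0.286]), 'ft_torque': array([ 0.017, -0.025,  0.045]), 'gripper_force': np.float64(0.0), 'width': np.float64(0.998)}
top 470.14299712619334 [[ 0.019 -0.996  0.086  0.384]
 [-1.    -0.02  -0.007  0.046]
 [ 0.009 -0.086 -0.996  1.288]
 [ 0.     0.     0.     1.   ]]
side 388.13073777290595 [[ 0.855 -0.341  0.389  0.026]
 [-0.518 -0.542  0.662 -0.786]
 [-0.015 -0.768 -0.641  0.862]
 [ 0.     0.     0.     1.   ]]
```

View pics/top0.png

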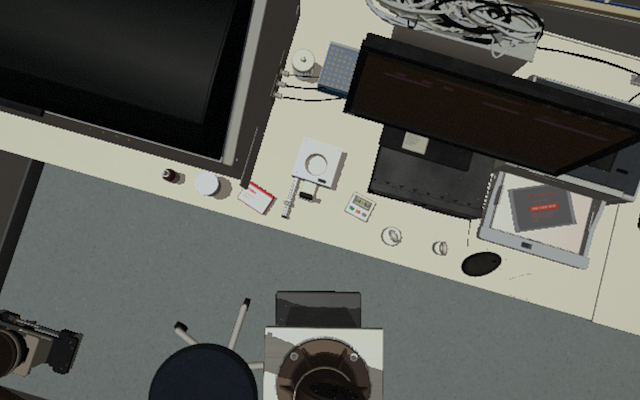

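View pics/side0.png

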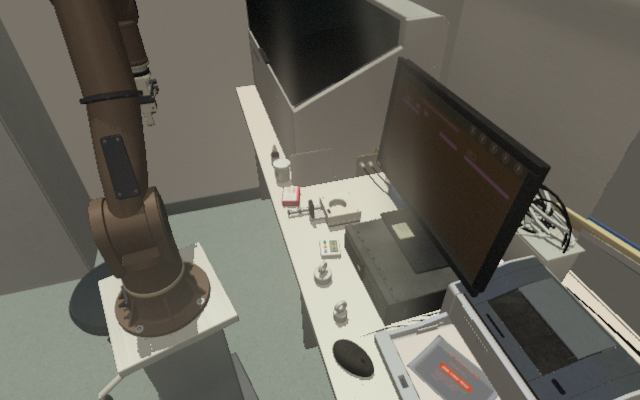

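The top picture shows the reader at about (318,162), its slide and scale rail at about (300,195), the timer at (360,207), and two ring standards at (391,236) and (440,247). Next I'll measure and zoom in.

Run:
```python
from h import *
z=np.load('top.npz');p,d=z['p'],z['d'];m={k:z[k] for k in('fx','fy','cx','cy','view')}
W=cloud(d,m)
c=p[130:260,270:460]; cv2.imwrite('pics/topc.png',cv2.resize(c,None,fx=4.2,fy=4.2,interpolation=cv2.INTER_CUBIC))
z2=np.load('side.npz');S=cloud(z2['d'],z2)
cv2.imwrite('pics/sidec.png',cv2.resize(z2['p'][170:330,260:400],None,fx=3.7,fy=3.7,interpolation=cv2.INTER_CUBIC))
for (u,v) in [(391,236),(440,247),(360,207),(300,150),(335,175),(370,225),(410,260)]: print(u,v,W[v,u].round(3))
# puck tops
for nm,A in(('top',W),('side',S)):
  for zl,zh,b in((.02,.034,'puck'),(.036,.075,'ring')):
    for xr,yr in(((.4,.6),(-.19,-.1)),((.4,.6),(-.32,-.2))):
      k=(A[...,2]>zl)&(A[...,2]<zh)&(A[...,0]>xr[0])&(A[...,0]<xr[1])&(A[...,1]>yr[0])&(A[...,1]<yr[1])
      q=A[k]; 
      if len(q): print(nm,b,len(q),q.mean(0).round(4),q.min(0).round(3),q.max(0).round(3))
k=(W[...,2]>.04)&(W[...,2]<.058)&(W[...,0]>.5)&(W[...,0]<.75)&(W[...,1]>-.06)&(W[...,1]<.15)
q=W[k];print(len(q),cv2.minAreaRect(q[:,:2].astype(np.float32)))
```

```text
391 236 [ 0.398 -0.172  0.041]
440 247 [ 0.371 -0.303  0.037]
360 207 [ 0.475 -0.092  0.018]
300 150 [0.621 0.073 0.052]
335 175 [ 0.563 -0.024  0.001]
370 225 [ 0.427 -0.121  0.004]
410 260 [ 0.334 -0.232 -0.   ]
top puck 127 [ 0.4508 -0.1561  0.0273] [ 0.4  -0.19  0.02] [ 0.599 -0.102  0.033]
top puck 39 [ 0.474  -0.2678  0.0265] [ 0.459 -0.318  0.02 ] [ 0.493 -0.202  0.034]
top ring 86 [ 0.4908 -0.1405  0.0537] [ 0.4   -0.188  0.036] [ 0.598 -0.109  0.073]
top ring 66 [ 0.4728 -0.2706  0.0537] [ 0.459 -0.319  0.037] [ 0.491 -0.206  0.073]
side puck 77 [ 0.4547 -0.1621  0.0276] [ 0.4  -0.19  0.02] [ 0.517 -0.101  0.034]
side puck 68 [ 0.4741 -0.2669  0.0268] [ 0.402 -0.32   0.02 ] [ 0.493 -0.201  0.034]
side ring 129 [ 0.4806 -0.1571  0.0525] [ 0.4   -0.19   0.036] [ 0.516 -0.109  0.075]
side ring 174 [ 0.4763 -0.264   0.0542] [ 0.46  -0.319  0.036] [ 0.494 -0.202  0.075]
1364 ((0.5916566252708435, 0.0291656032204628), (0.10986784100532532, 0.11101073026657104), 73.46223449707031)
```

View pics/topc.png

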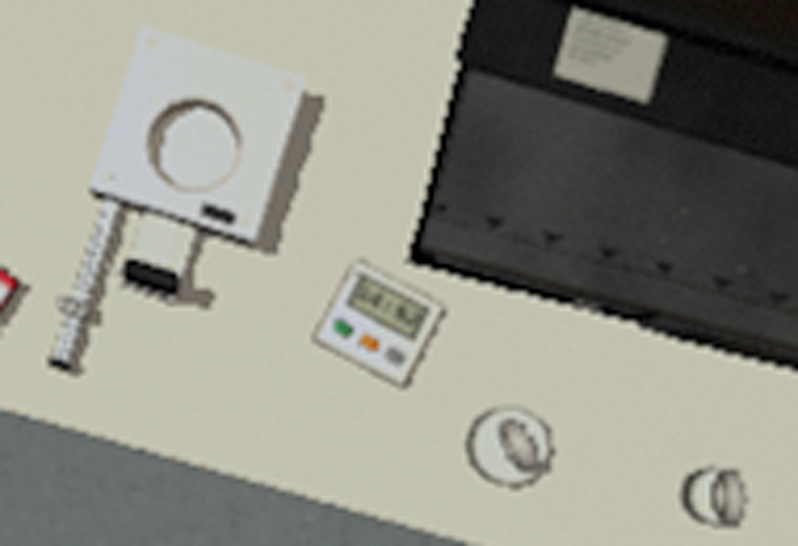

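View pics/sidec.png

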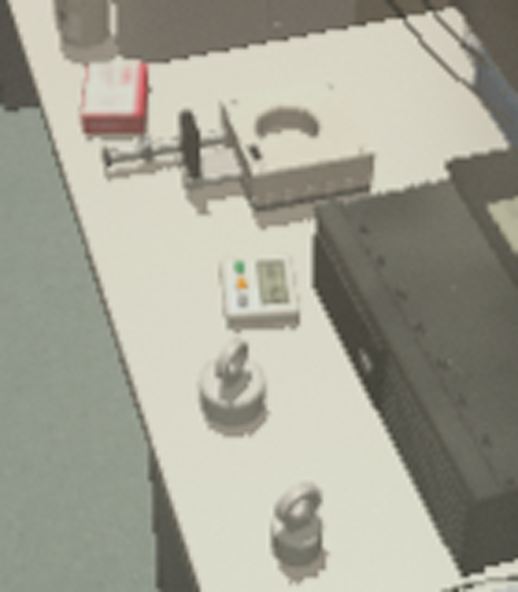

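Run:
```python
from h import *
for n in('top','side'):
    z=np.load(n+'.npz');W=cloud(z['d'],z)
    X,Y,Z=W[...,0],W[...,1],W[...,2]
    for nm,b in(('w',(.36,.45,-.215,-.13)),('n',(.34,.42,-.34,-.26))):
        k=(X>b[0])&(X<b[1])&(Y>b[2])&(Y<b[3])
        r=W[k&(Z>.036)&(Z<.08)]; a=W[k&(Z>.012)&(Z<.08)]
        print(n,nm,len(a),'all',a.min(0).round(3),a.max(0).round(3))
        if len(r)>4: C=np.cov(r[:,:2].T);w,V=np.linalg.eigh(C);print('  ring',len(r),r.mean(0).round(4),r.max(0).round(3),np.sqrt(w).round(4),np.degrees(np.arctan2(V[1,1],V[0,1])))
    for lo in np.arange(-.3,.6,.1):
        k=(Y>lo)&(Y<lo+.1)&(Z>.1)&(X>.3)&(X<1)
        print(n,round(lo,1),'obst min x',np.nanpercentile(X[k],1).round(3) if k.sum()>5 else None,'z',Z[k].min().round(2) if k.any() else '')
    k=(Z>.03)&(X>.5)&(X<.75)&(Y<-.05)&(Y>-.2)
    print('box near reader',np.nanmin(W[k],0).round(3),np.nanpercentile(W[k],50,axis=0).round(3))
```

```text
top w 284 all [ 0.374 -0.2    0.012] [ 0.422 -0.149  0.069]
  ring 63 [ 0.3978 -0.1732  0.0583] [ 0.413 -0.165  0.069] [0.003  0.0093] -157.98988858160274
top n 161 all [ 0.352 -0.313  0.014] [ 0.385 -0.288  0.07 ]
  ring 79 [ 0.3686 -0.3051  0.057 ] [ 0.385 -0.3    0.07 ] [0.0032 0.0093] -179.65408618028408
top -0.3 obst min x 0.593 z 0.1
top -0.2 obst min x 0.621 z 0.1
top -0.1 obst min x 0.667 z 0.14
top 0.0 obst min x 0.946 z 0.1
top 0.1 obst min x 0.579 z 0.1
top 0.2 obst min x 0.536 z 0.1
top 0.3 obst min x 0.562 z 0.1
top 0.4 obst min x 0.588 z 0.1
top 0.5 obst min x 0.614 z 0.1
box near reader [ 0.5  -0.2   0.03] [ 0.675 -0.138  0.367]
side w 279 all [ 0.372 -0.201  0.012] [ 0.422 -0.154  0.069]
  ring 80 [ 0.3966 -0.1784  0.0547] [ 0.413 -0.17   0.069] [0.003  0.0097] -158.13138078124013
side n 240 all [ 0.351 -0.327  0.012] [ 0.387 -0.295  0.069]
  ring 110 [ 0.3674 -0.3098  0.0538] [ 0.385 -0.303  0.069] [0.0031 0.0093] 178.59350851050272
side -0.3 obst min x 0.59 z 0.1
side -0.2 obst min x 0.62 z 0.1
side -0.1 obst min x 0.666 z 0.21
side 0.0 obst min x 0.937 z 0.36
side 0.1 obst min x 0.574 z 0.1
side 0.2 obst min x 0.521 z 0.1
side 0.3 obst min x 0.559 z 0.1
side 0.4 obst min x 0.586 z 0.1
side 0.5 obst min x 0.612 z 0.1
box near reader [ 0.5   -0.2    0.031] [ 0.672 -0.144  0.332]
```

Run:
```python
from h import *
P=[]
for n in('top','side'):
    z=np.load(n+'.npz');W=cloud(z['d'],z).reshape(-1,3)
    W=W[np.isfinite(W).all(1)];P.append(W[(W[:,2]>.1)&(W[:,2]<.45)&(W[:,0]>.3)&(W[:,0]<1.1)&(abs(W[:,1])<.4)])
P=np.vstack(P)
for c in((.592,.029),(.50,.057)):
  for a in range(0,180,10):
    e=np.array([np.cos(np.radians(a)),np.sin(np.radians(a))]);f=np.array([-e[1],e[0]])
    q=P[:,:2]-c; dl=np.maximum(abs(q@e)-.095,0);dw=np.maximum(abs(q@f)-.0375,0);D=np.hypot(dl,dw);i=D.argmin()
    print(c,a,D[i].round(3),P[i].round(3))
```

```text
(0.592, 0.029) 0 0.017 [ 0.684 -0.025  0.216]
(0.592, 0.029) 10 0.032 [ 0.684 -0.025  0.216]
(0.592, 0.029) 20 0.045 [ 0.684 -0.025  0.216]
(0.592, 0.029) 30 0.056 [ 0.684 -0.026  0.217]
(0.592, 0.029) 40 0.053 [0.652 0.171 0.311]
(0.592, 0.029) 50 0.051 [0.629 0.176 0.165]
(0.592, 0.029) 60 0.051 [0.629 0.176 0.165]
(0.592, 0.029) 70 0.054 [0.601 0.184 0.155]
(0.592, 0.029) 80 0.053 [ 0.665 -0.082  0.22 ]
(0.592, 0.029) 90 0.039 [ 0.665 -0.082  0.22 ]
(0.592, 0.029) 100 0.026 [ 0.668 -0.07   0.217]
(0.592, 0.029) 110 0.014 [ 0.672 -0.055  0.223]
(0.592, 0.029) 120 0.007 [ 0.678 -0.038  0.219]
(0.592, 0.029) 130 0.006 [ 0.683 -0.026  0.211]
(0.592, 0.029) 140 0.01 [ 0.683 -0.026  0.211]
(0.592, 0.029) 150 0.011 [ 0.68  -0.031  0.218]
(0.592, 0.029) 160 0.008 [ 0.68  -0.031  0.218]
(0.592, 0.029) 170 0.004 [ 0.683 -0.026  0.211]
(0.5, 0.057) 0 0.089 [0.629 0.176 0.165]
(0.5, 0.057) 10 0.075 [0.601 0.184 0.155]
(0.5, 0.057) 20 0.064 [0.59  0.187 0.1  ]
(0.5, 0.057) 30 0.056 [0.577 0.191 0.115]
(0.5, 0.057) 40 0.051 [0.563 0.196 0.189]
(0.5, 0.057) 50 0.047 [0.539 0.2   0.127]
(0.5, 0.057) 60 0.047 [0.526 0.204 0.142]
(0.5, 0.057) 70 0.052 [0.526 0.204 0.142]
(0.5, 0.057) 80 0.052 [0.569 0.194 0.168]
(0.5, 0.057) 90 0.048 [0.539 0.2   0.127]
(0.5, 0.057) 100 0.047 [0.526 0.204 0.142]
(0.5, 0.057) 110 0.05 [0.519 0.207 0.171]
(0.5, 0.057) 120 0.058 [0.511 0.21  0.14 ]
(0.5, 0.057) 130 0.071 [0.511 0.21  0.14 ]
(0.5, 0.057) 140 0.086 [0.511 0.21  0.14 ]
(0.5, 0.057) 150 0.1 [0.511 0.21  0.14 ]
(0.5, 0.057) 160 0.104 [ 0.68  -0.031  0.218]
(0.5, 0.057) 170 0.099 [ 0.68  -0.031  0.218]
```

Emit:
send_rows(motion="0 0.05 -0.035 0 0 0 0;0 0.05 -0.035 0 0 0 0;0 0.05 -0.035 0 0 0 0;0 0.04 -0.045 0 0 0 0;0 0.02 -0.055 0 0 0 0")

```text
clock: 0.72
position: [0.3847, 0.3938, 0.2917]
ee_rot: [0.441, 3.11, -0.001]
force: [1.2, -0.1, 0.1]
width: 0.997
gripper_force: 0.0
```

Emit:
send_rows(motion="0 0.01 -0.06 0 0 0 0;0 0.01 -0.06 0 0 0 0;0 0 -0.06 0 0 0 0;0 0 -0.06 0 0 0 8;0 0 -0.06 0 0 0 10")

```text
clock: 1.35
position: [0.4025, 0.0987, 0.2922]
ee_rot: [0.037, -3.141, 0.0]
force: [1.0, 0.2, 0.1]
width: 1.001
gripper_force: 0.0
```

Emit:
send_rows(motion="0 0 -0.06 0 0 0 10;0 0 -0.06 0 0 0 10;0 -0.005 -0.06 0 0 0 0;0 0 -0.05 -0.03 0 0 0;0 0 0 0 0 0 0")

```text
clock: 1.98
position: [0.3973, -0.1158, 0.2609]
ee_rot: [0.489, -3.1, 0.001]
force: [0.6, 0.9, 0.1]
width: 1.0
gripper_force: 0.0
```

Run:
```python
from h import *
s=arm.observe();print(s['joints'].round(3),s['position'].round(4),s['ee_rot'].round(3))
p,d,m=grab('wrist');cv2.imwrite('pics/w1.png',p);W=cloud(d,m)
print(np.linalg.inv(m['view']).round(3))
X,Y,Z=W[...,0],W[...,1],W[...,2]
k=(X>.34)&(X<.46)&(Y>-.23)&(Y<-.12)
r=W[k&(Z>.04)&(Z<.08)];t=W[k&(Z>.024)&(Z<.031)]
for q in(r,t):
  print(len(q),q.mean(0).round(4),q.min(0).round(4),q.max(0).round(4))
w,V=np.linalg.eigh(np.cov(r[:,:2].T));print(np.degrees(np.arctan2(V[1,1],V[0,1])))
print(cv2.minAreaRect(r[r[:,2]>.05][:,:2].astype(np.float32)),cv2.minEnclosingCircle(t[:,:2].astype(np.float32)))
```

```text
[-0.241  0.117  0.441  2.122 -0.061  0.917  2.118] [ 0.3973 -0.1158  0.2609] [ 4.89e-01 -3.10e+00  1.00e-03]
[[-0.308  0.921  0.24   0.333]
 [ 0.951  0.297  0.079 -0.136]
 [ 0.002  0.252 -0.968  0.354]
 [ 0.     0.     0.     1.   ]]
519 [ 0.3982 -0.174   0.0591] [ 0.3834 -0.1852  0.04  ] [ 0.4156 -0.1635  0.0672]
1398 [ 0.397  -0.173   0.0276] [ 0.3751 -0.1993  0.0243] [ 0.4243 -0.1498  0.0304]
-153.40433010447722
((0.39973774552345276, -0.1744479238986969), (0.032729558646678925, 0.010083416476845741), 25.634958267211914) ((0.3999105989933014, -0.17445670068264008), 0.024949021637439728)
```

View pics/w1.png

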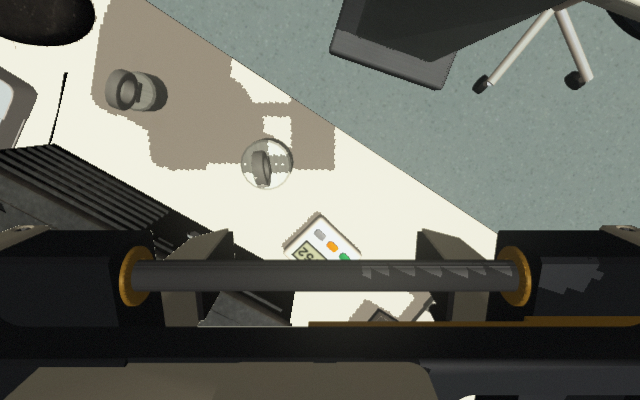

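The wrist view shows the wide standard at (267,163), with its ring turned about 25.6°. I'll align above it and go down.

Emit:
send_rows(motion="0 0.0025 -0.0585 0 0 0 7.5;0 0 0 -0.055 0 0 0;0 0 0 -0.03 0 0 0;0 0 0 -0.02 0 0 0;0 0 0 0 0 0 0", force=30)

```text
clock: 2.65
position: [0.4014, -0.1652, 0.1565]
ee_rot: [0.688, -3.063, -0.002]
force: [0.2, -0.3, -0.4]
width: 1.0
gripper_force: 0.0
```

Run:
```python
from h import *
s=arm.observe();print(s['joints'].round(3),s['position'].round(4),s['ee_rot'].round(3),s['force'].round(1))
p,d,m=grab('wrist');W=cloud(d,m)
X,Y,Z=W[...,0],W[...,1],W[...,2]
k=(X>.34)&(X<.46)&(Y>-.23)&(Y<-.12)
r=W[k&(Z>.05)&(Z<.075)];t=W[k&(Z>.022)&(Z<.032)]
for q in(r,t):
  print(len(q),q.mean(0).round(4),q.min(0).round(4),q.max(0).round(4))
w,V=np.linalg.eigh(np.cov(r[:,:2].T));print(np.degrees(np.arctan2(V[1,1],V[0,1])))
print(cv2.minAreaRect(r[:,:2].astype(np.float32)),cv2.minEnclosingCircle(t[:,:2].astype(np.float32)))
```

```text
[-0.072  0.328  0.425  2.203 -0.221  0.652  2.523] [ 0.4014 -0.1652  0.1565] [ 6.880e-01 -3.063e+00 -2.000e-03] [ 0.2 -0.3 -0.4]
911 [ 0.3967 -0.1761  0.0621] [ 0.3833 -0.1857  0.05  ] [ 0.415  -0.1644  0.0672]
3051 [ 0.3968 -0.1757  0.0277] [ 0.375  -0.1994  0.0221] [ 0.4251 -0.1499  0.0303]
-154.50386197210653
((0.39919260144233704, -0.1751762181520462), (0.032194945961236954, 0.009915127418935299), 25.261756896972656) ((0.4000524878501892, -0.17491239309310913), 0.02524445578455925)
```

Emit:
send_rows(motion="0 -0.0015 -0.0098 0 0 0 0;0 0 0 0 0 0 0;0 0 0 -0.02 0 0 0;0 0 0 -0.02 0 0 0;0 0 0 -0.016 0 0 0")

```text
clock: 3.32
position: [0.4005, -0.1764, 0.1012]
ee_rot: [-0.686, 3.065, -0.001]
force: [-0.1, -0.4, -0.0]
width: 1.002
gripper_force: 0.0
```

Emit:
send_rows(motion="0 0 0 0 0 0 0")

```text
clock: 3.45
position: [0.3998, -0.1763, 0.1011]
ee_rot: [0.685, -3.065, -0.001]
force: [-0.1, -0.3, -0.4]
width: 1.002
gripper_force: 0.0
```

Run:
```python
from h import *
s=arm.observe();print(s['joints'].round(3),s['position'].round(4),s['ee_rot'].round(3),s['force'].round(1))
```

```text
[ 0.017  0.438  0.358  2.24  -0.309  0.51   2.626] [ 0.3998 -0.1763  0.1011] [ 6.850e-01 -3.065e+00 -1.000e-03] [-0.1 -0.3 -0.4]
```

Close.

Emit:
send_rows(motion="0.4 0 0.001 0 0 0 0;0.7 0 0 0 0 0 0;0.85 0 0 0 0 0 0;1 0 0 0 0 0 0;1 0 0 0 0 0 0", force=30)

```text
clock: 4.08
position: [0.4002, -0.1753, 0.1014]
ee_rot: [-0.686, 3.065, -0.0]
force: [1.1, 0.0, 0.8]
width: 0.503
gripper_force: 0.0
```

Emit:
send_rows(motion="1 0 0 0 0 0 0;1 0 0 0 0 0 0;1 0 0 0 0 0 0;1 0 0 0 0 0 0")

```text
clock: 4.58
position: [0.4001, -0.1753, 0.1013]
ee_rot: [0.686, -3.066, 0.0]
force: [0.0, 0.3, -1.7]
width: 0.105
gripper_force: 30.0
```

Emit:
send_rows(motion="1 0 0 0.01 0 0 0;1 0 0 0.02 0 0 0;1 0 0 0.03 0 0 0;1 0 0 0.04 0 0 0;1 0 0 0.02 0 0 0")

```text
clock: 5.2
position: [0.4004, -0.1756, 0.2236]
ee_rot: [-0.685, 3.064, -0.001]
force: [0.4, 0.8, -2.8]
width: 0.106
gripper_force: 30.0
```

Emit:
send_rows(motion="1 0 0.03 0 0 0 -7;1 0 0.03 0 0 0 -7;1 0.02 0.03 0 0 0 -7;1 0.03 0.025 0 0 0 -7;1 0.03 0.02 0 0 0 -7")

```text
clock: 5.82
position: [0.4807, -0.0391, 0.2219]
ee_rot: [0.273, 3.129, 0.001]
force: [0.4, -1.5, -2.6]
width: 0.105
gripper_force: 30.0
```

Run:
```python
from h import *
s=arm.observe();print(s['joints'].round(3),s['position'].round(4),s['ee_rot'].round(3),s['force'].round(1),s['gripper_force'])
```

```text
[-0.443  0.3    0.521  2.033 -0.196  0.855  1.585] [ 0.4807 -0.0391  0.2219] [2.730e-01 3.129e+00 1.000e-03] [ 0.4 -1.5 -2.6] 29.99028199802183
```

Run:
```python
from h import *
p,d,m=grab('wrist');cv2.imwrite('pics/w2.png',p)
for n in('wrist','top','side'):
    z=np.load(n+'.npz');W=cloud(z['d'],z);X,Y,Z=W[...,0],W[...,1],W[...,2]
    k=(Z>.044)&(Z<.056)&(X>.5)&(X<.7)&(Y>-.05)&(Y<.11)
    q=W[k]
    if len(q)<50: print(n,len(q));continue
    print(n,len(q),np.median(q[:,2]).round(4),cv2.minAreaRect(q[:,:2].astype(np.float32)))
    f=W[(Z>.015)&(Z<.036)&(np.hypot(X-.592,Y-.029)<.024)]
    if len(f): print(' floor',len(f),f[:,2].mean().round(4),f.mean(0).round(4))
    # hole edge: closest top pts around centre by angle -> circle fit
    c=np.array([.592,.029])
    for _ in range(5):
        r=np.hypot(*(q[:,:2]-c).T);a=((np.degrees(np.arctan2(*(q[:,:2]-c).T[::-1]))//15)).astype(int)
        e=np.array([q[a==i][r[a==i].argmin(),:2] for i in np.unique(a)])
        A=np.c_[2*e,np.ones(len(e))];s=np.linalg.lstsq(A,(e**2).sum(1),rcond=None)[0];c=s[:2]
    print(' well',c.round(4),np.sqrt(s[2]+c@c).round(4),len(e))
```

```text
wrist 312 0.0502 ((0.553280770778656, 0.07662350684404373), (0.12433144450187683, 0.03716782480478287), 18.35944938659668)
 well [0.554 0.035] 0.0566 6
top 1328 0.0498 ((0.5916566252708435, 0.0291656032204628), (0.10986784100532532, 0.11101073026657104), 73.46223449707031)
 floor 236 0.0261 [0.5914 0.029  0.0261]
 well [0.5837 0.0319] 0.0285 24
side 648 0.0513 ((0.5919510126113892, 0.02853148803114891), (0.11796538531780243, 0.11199812591075897), 72.92941284179688)
 floor 61 0.0289 [0.5965 0.0378 0.0289]
 well [0.5832 0.0287] 0.0291 24
```

View pics/w2.png

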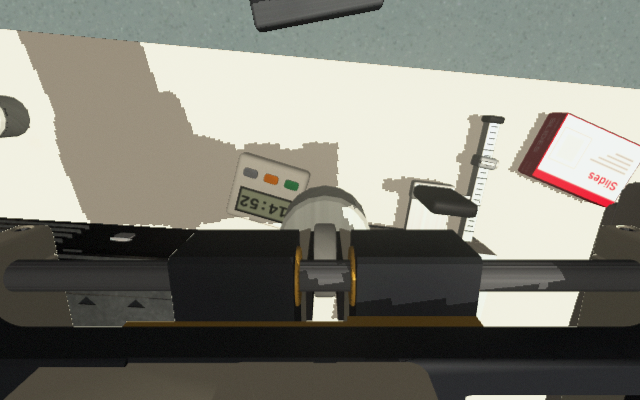

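The wrist view shows the standard held upright at (325,215). The shutter grip is at (445,200), the rail rider at (484,162) and the timer at (270,190). The well isn't at the box's centre: the rim fit gives (0.584,0.032) with radius 28.5 mm. I'll cross-check the top camera against the wrist camera on objects both can see.

Run:
```python
from h import *
for n in('wrist','top','side'):
    z=np.load(n+'.npz');W=cloud(z['d'],z);X,Y,Z=W[...,0],W[...,1],W[...,2]
    def box(x0,x1,y0,y1,z0,z1): return W[(X>x0)&(X<x1)&(Y>y0)&(Y<y1)&(Z>z0)&(Z<z1)]
    q=box(.42,.53,-.15,-.04,.012,.03); print(n,'timer',len(q),cv2.minAreaRect(q[:,:2].astype(np.float32)))
    q=box(.35,.62,-.05,.15,.064,.085); print(n,'plate top',len(q),q.mean(0).round(4),cv2.minAreaRect(q[:,:2].astype(np.float32)) if len(q) else '')
    q=box(.40,.56,.05,.15,.016,.026); print(n,'rail',len(q),q.mean(0).round(4) if len(q) else '',cv2.minAreaRect(q[:,:2].astype(np.float32)) if len(q) else '')
    q=box(.40,.54,.06,.15,.0275,.036); print(n,'rider',len(q),q.mean(0).round(4) if len(q) else '',np.round(q[:12],3).tolist())
z=np.load('wrist.npz'); cv2.imwrite('pics/w2c.png',cv2.resize(z['p'][100:250,370:530],None,fx=4.5,fy=4,interpolation=cv2.INTER_CUBIC))
```

```text
wrist timer 4011 ((0.47810038924217224, -0.09089218080043793), (0.065891332924366, 0.059910885989665985), 63.1260986328125)
wrist plate top 820 [0.4993 0.0554 0.0732] ((0.5008172392845154, 0.05667107552289963), (0.03550014644861221, 0.012212734669446945), 73.1591796875)
wrist rail 2199 [0.4982 0.0959 0.0217] ((0.5048482418060303, 0.09741878509521484), (0.08097650110721588, 0.11154448986053467), 39.303955078125)
wrist rider 102 [0.4858 0.0939 0.03  ] [[0.476, 0.1, 0.028], [0.477, 0.101, 0.028], [0.478, 0.107, 0.028], [0.479, 0.106, 0.028], [0.479, 0.107, 0.028], [0.479, 0.109, 0.028], [0.478, 0.098, 0.028], [0.48, 0.107, 0.028], [0.48, 0.108, 0.028], [0.48, 0.109, 0.028], [0.479, 0.098, 0.028], [0.479, 0.098, 0.03]]
top timer 498 ((0.48797357082366943, -0.09706750512123108), (0.06583826243877411, 0.08627168834209442), 64.14698028564453)
top plate top 63 [0.4985 0.0573 0.0732] ((0.4988625645637512, 0.057677872478961945), (0.03460683673620224, 0.011703385971486568), 73.07804870605469)
top rail 252 [0.5052 0.0877 0.0216] ((0.501820981502533, 0.09448082745075226), (0.07089189440011978, 0.
[... 286 characters left out ...]
81, 0.111, 0.03], [0.481, 0.108, 0.031], [0.481, 0.106, 0.029]]
side timer 342 ((0.48562192916870117, -0.09786714613437653), (0.06848922371864319, 0.08243687450885773), 62.61435317993164)
side plate top 38 [0.4962 0.0518 0.0734] ((0.49741342663764954, 0.054169196635484695), (0.03341783955693245, 0.011063658632338047), 72.52964782714844)
side rail 150 [0.4993 0.0906 0.0221] ((0.4991677701473236, 0.09333539754152298), (0.07075043022632599, 0.11345623433589935), 38.97335433959961)
side rider 8 [0.4784 0.1008 0.0294] [[0.478, 0.106, 0.03], [0.481, 0.105, 0.03], [0.485, 0.105, 0.028], [0.476, 0.103, 0.029], [0.476, 0.095, 0.035], [0.474, 0.099, 0.028], [0.477, 0.097, 0.028], [0.48, 0.096, 0.028]]
```

View pics/w2c.png

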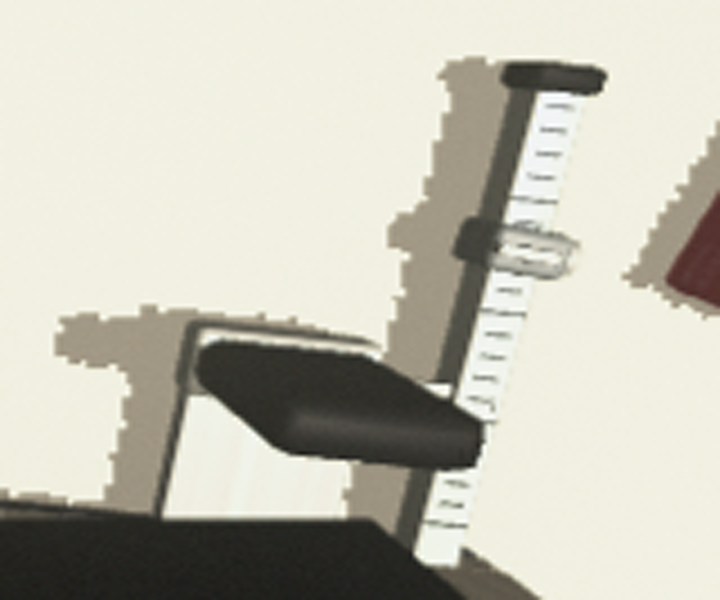

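Emit:
send_rows(motion="1 0.03 0.02 0 0 0 -3;1 0.03 0.02 0 0 0 -3;1 0.025 0.02 0 0 0 0;1 0.02 0.01 0 0 0 0;1 0 0 0 0 0 0")

```text
clock: 6.5
position: [0.5858, 0.0306, 0.2214]
ee_rot: [0.428, 3.112, -0.001]
force: [-1.1, -1.0, -1.5]
width: 0.103
gripper_force: 30.0
```

Emit:
send_rows(motion="1 0 0 -0.02 0 0 0;1 0 0 -0.02 0 0 0;1 0 0 0 0 0 0;1 0 0 0 0 0 0")

```text
clock: 7.0
position: [0.585, 0.0292, 0.1822]
ee_rot: [0.432, 3.111, -0.0]
force: [0.7, 0.1, -2.4]
width: 0.103
gripper_force: 30.0
```

Run:
```python
from h import *
s=arm.observe();print(s['joints'].round(3),s['position'].round(4),s['ee_rot'].round(3),s['force'].round(1),s['gripper_force'])
```

```text
[-0.482  0.514  0.488  1.828 -0.305  0.874  1.445] [0.585  0.0292 0.1822] [ 0.432  3.111 -0.   ] [ 0.7  0.1 -2.4] 29.9933186935948
```

Emit:
send_rows(motion="1 0.0007 0.002 -0.012 0 0 0;1 0 0 -0.01 0 0 0;1 0 0 0 0 0 0;1 0 0 0 0 0 0")

```text
clock: 7.5
position: [0.5859, 0.0315, 0.1593]
ee_rot: [-0.431, -3.112, 0.001]
force: [-0.4, 0.2, -1.8]
width: 0.108
gripper_force: 30.0
```

Run:
```python
from h import *
s=arm.observe();print(s['position'].round(4),s['ee_rot'].round(3),s['force'].round(1),s['gripper_force'])
p,d,m=grab('side');W=cloud(d,m);X,Y,Z=W[...,0],W[...,1],W[...,2]
q=W[(X>.54)&(X<.63)&(Y>-.02)&(Y<.08)&(Z>.058)&(Z<.092)]
print(len(q),q.min(0).round(4),q.max(0).round(4),q.mean(0).round(4))
cv2.imwrite('pics/s2.png',cv2.resize(p[150:260,270:400],None,fx=5,fy=5,interpolation=cv2.INTER_CUBIC))
```

```text
[0.5859 0.0315 0.1593] [-4.310e-01 -3.112e+00  1.000e-03] [-0.4  0.2 -1.8] 29.993354102326748
176 [0.557  0.0064 0.0608] [0.6063 0.0556 0.0916] [0.5756 0.0217 0.0803]
```

View pics/s2.png

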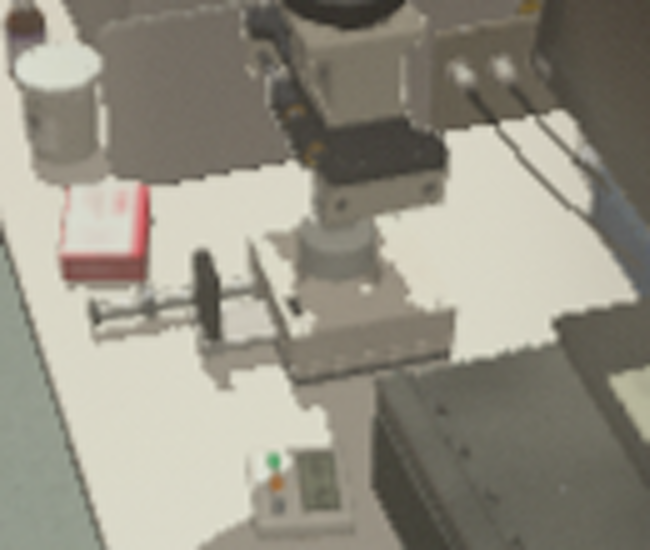

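The standard hangs upright over the well (crop ~(340,250)). Next I'll lower it in small steps while watching the force.

Emit:
send_rows(motion="1 0 0 -0.005 0 0 0;1 0 0 -0.005 0 0 0;1 0 0 -0.003 0 0 0;1 0 0 0 0 0 0")

```text
clock: 8.05
position: [0.5857, 0.0317, 0.146]
ee_rot: [-0.431, -3.111, 0.0]
force: [0.9, -1.6, -2.1]
width: 0.106
gripper_force: 30.0
```

Emit:
send_rows(motion="1 0 0 -0.004 0 0 0;1 0 0 -0.004 0 0 0;1 0 0 -0.003 0 0 0;1 0 0 0 0 0 0")

```text
clock: 8.55
position: [0.5857, 0.0317, 0.135]
ee_rot: [-0.431, -3.111, 0.0]
force: [0.5, -0.1, -2.1]
width: 0.107
gripper_force: 30.0
```

Inside the well with no contact force. On down to the floor.

Emit:
send_rows(motion="1 0 0 -0.003 0 0 0;1 0 0 -0.002 0 0 0;1 0 0 -0.0015 0 0 0;1 0 0 0 0 0 0")

```text
clock: 9.05
position: [0.5858, 0.0317, 0.1287]
ee_rot: [-0.431, -3.112, 0.0]
force: [-0.3, 0.3, -1.3]
width: 0.105
gripper_force: 30.0
```

Emit:
send_rows(motion="1 0 0 -0.001 0 0 0;1 0 0 -0.001 0 0 0;1 0 0 0 0 0 0")

```text
clock: 9.43
position: [0.5859, 0.0317, 0.1272]
ee_rot: [0.431, 3.112, 0.0]
force: [-2.0, 0.6, 4.5]
width: 0.108
gripper_force: 30.0
```

Seated at the expected height with a gentle contact. Releasing, then rising.

Emit:
send_rows(motion="0.85 0 0 0 0 0 0;0.75 0 0 0 0 0 0;0.7 0 0 0 0 0 0;0.65 0 0 0 0 0 0;0.6 0 0 0 0 0 0")

```text
clock: 10.05
position: [0.5858, 0.0317, 0.1267]
ee_rot: [-0.431, -3.112, 0.0]
force: [0.2, -0.1, 0.5]
width: 0.387
gripper_force: 0.0
```

Emit:
send_rows(motion="0.6 0 0 0.01 0 0 0;0.6 0 0 0.03 0 0 0;0.6 0 0 0.03 0 0 0;0.6 -0.02 0.01 0.02 0 0 0;0.6 -0.03 0.01 0 0 0 0")

```text
clock: 10.68
position: [0.5368, 0.0517, 0.219]
ee_rot: [0.432, 3.108, 0.002]
force: [0.4, 0.5, -0.6]
width: 0.405
gripper_force: 0.0
```

Run:
```python
from h import *
s=arm.observe();print(s['joints'].round(3),s['position'].round(4),s['ee_rot'].round(3),s['width'])
```

```text
[-0.583  0.396  0.521  1.909 -0.249  0.896  1.355] [0.5368 0.0517 0.219 ] [4.320e-01 3.108e+00 2.000e-03] 0.40485689103283024
```

Emit:
send_rows(motion="0.7 -0.012 0.002 0 0 0 -10.1;0.7 -0.012 0.002 0 0 0 -10.1;0.7 -0.012 0.001 0 0 0 -10.1;0.7 0 0 0 0 0 -10.1;0.7 0 0 0 0 0 -10.1")

```text
clock: 11.3
position: [0.4998, 0.0568, 0.2176]
ee_rot: [1.725, 2.626, 0.001]
force: [0.9, -0.3, 1.0]
width: 0.305
gripper_force: 0.0
```

Emit:
send_rows(motion="0.7 0 0 0 0 0 -10.1;0.7 0 0 0 0 0 -10.1;0.7 0 0 0 0 0 -10.1;0.7 0 0 0 0 0 -10.1;0.7 0 0 0 0 0 0")

```text
clock: 11.92
position: [0.4999, 0.0568, 0.2172]
ee_rot: [2.519, 1.877, 0.0]
force: [0.3, 0.4, -0.2]
width: 0.3
gripper_force: 0.0
```

```bash
cat >> h.py <<'E'
def pose():
    s=arm.observe();from scipy.spatial.transform import Rotation as R
    y=R.from_rotvec(s['ee_rot']).as_matrix()
    print(s['joints'].round(3),s['position'].round(4),'yaw y',np.degrees(np.arctan2(y[1,1],y[0,1])).round(2),'z',y[:,2].round(3),s['width'].round(3),s['force'].round(1),s['clock'])
E
python3 - <<'E'
from h import *
pose()
p,d,m=grab('wrist');cv2.imwrite('pics/w3.png',p);W=cloud(d,m);X,Y,Z=W[...,0],W[...,1],W[...,2]
q=W[(X>.45)&(X<.54)&(Y>.02)&(Y<.1)&(Z>.07)&(Z<.08)];print(len(q),cv2.minAreaRect(q[:,:2].astype(np.float32)) if len(q) else'')
q=W[(X>.56)&(X<.62)&(Y>0)&(Y<.06)&(Z>.06)&(Z<.1)];print('ring',len(q),q.max(0) if len(q) else '')
E
```

```text
Traceback (most recent call last):
  File "h.py", line 13, in pose
    print(s['joints'].round(3),s['position'].round(4),'yaw y',np.degrees(np.arctan2(y[1,1],y[0,1])).round(2),'z',y[:,2].round(3),s['width'].round(3),s['force'].round(1),s['clock'])
                                                                                                                                 ^^^^^^^^^^^^^^^^
AttributeError: 'float' object has no attribute 'round'
```

```bash
sed -i "s/s\['width'\].round(3)/round(s['width'],3)/" h.py
python3 - <<'E'
from h import *
pose()
p,d,m=grab('wrist');cv2.imwrite('pics/w3.png',p);W=cloud(d,m);X,Y,Z=W[...,0],W[...,1],W[...,2]
q=W[(X>.45)&(X<.54)&(Y>.02)&(Y<.1)&(Z>.07)&(Z<.08)];print(len(q),cv2.minAreaRect(q[:,:2].astype(np.float32)) if len(q) else'')
p,d,m=grab('top');W=cloud(d,m);X,Y,Z=W[...,0],W[...,1],W[...,2]
q=W[(X>.55)&(X<.62)&(Y>-0.01)&(Y<.07)&(Z>.06)&(Z<.1)];print('ring',len(q),q.max(0) if len(q) else '')
E
```

```text
[-0.921  0.443  0.962  2.012 -0.458  0.918 -0.005] [0.4999 0.0568 0.2172] yaw y -16.6 z [ 0. -0. -1.] 0.3 [ 0.3  0.4 -0.2] 11.925
719 ((0.501537024974823, 0.05801403522491455), (0.03500194102525711, 0.011201347224414349), 73.19268035888672)
ring 0
```

View pics/w3.png

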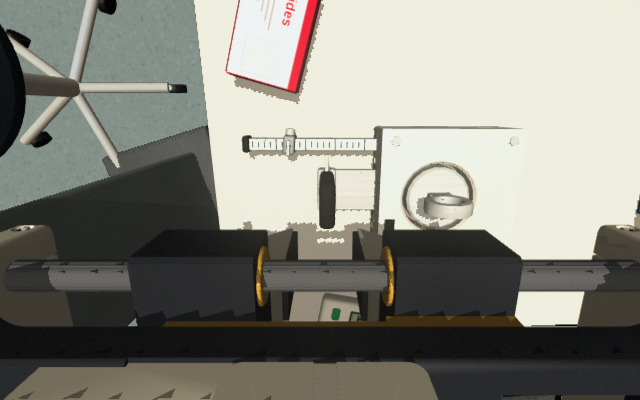

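The view shows the standard seated in the well at (440,197). The grip is at (327,198), the pointer at (327,165) and the rider at (290,140). I'll measure the pull distance and go down onto the grip.

```bash
cat > meas.py <<'E'
from h import *
def measure(cands=None):
    z=np.load('wrist.npz');d=z['d'];W=cloud(d,z);a=np.radians(-16.7)
    ex=np.array([np.cos(a),np.sin(a)]);ey=np.array([-ex[1],ex[0]]);O=np.array([.5937,.0287])
    r=(W[...,:2]-O)@np.c_[ex,ey];x,y,Z=r[...,0]*1e3,r[...,1]*1e3,W[...,2]*1e3
    k=(y>31)&(y<49)&(Z>25.5)&(Z<36)&(x<-60)&(x>-172)
    xs=np.sort(x[k]);print('rider n',k.sum(),'x',np.percentile(xs,[1,5,50,95,99]).round(1),'med',np.round(np.median(x[k&(Z>29)]),1),'z',np.percentile(Z[k],[5,50,95]).round(1))
    k=(y>20)&(y<33.5)&(Z>21)&(Z<28)&(x<-60)&(x>-172)
    print('pointer n',k.sum(),'x',np.percentile(x[k],[5,50,95]).round(1),'y',np.percentile(y[k],[5,95]).round(1)) if k.any() else print('no pointer')
    k=(abs(y)<20)&(Z>72)&(Z<79)&(x<-60)&(x>-172)
    print('plate n',k.sum(),np.percentile(x[k],[2,50,98]).round(1) if k.any() else '')
    return x,y,Z
if __name__=='__main__':
    x,y,Z=measure()
    print('rows Z along rider column'); 
    for v in range(128,162,2): print(v,[(round(float(x[v,u])),round(float(y[v,u])),round(float(Z[v,u]))) for u in range(280,301,4)])
E
python3 meas.py
```

```text
rider n 201 x [-133.2 -132.9 -128.4 -123.8  -96.2] med -129.1 z [25.8 26.9 30.6]
pointer n 65 x [-97.9 -97.  -95.3] y [20.4 32.9]
plate n 661 [-102.3  -97.1  -91.4]
rows Z along rider column
128 [(-138, 53, 0), (-135, 53, -1), (-129, 54, 18), (-128, 53, -1), (-124, 53, 0), (-120, 53, 0)]
130 [(-139, 51, 0), (-135, 51, -2), (-129, 53, 21), (-126, 53, 20), (-124, 51, 0), (-121, 51, 0)]
132 [(-139, 50, -1), (-135, 50, 0), (-129, 51, 21), (-126, 51, 20), (-124, 50, 0), (-121, 50, 0)]
134 [(-139, 48, 0), (-135, 48, -1), (-129, 49, 21), (-126, 49, 21), (-124, 48, -2), (-121, 48, 0)]Traceback (most recent call last):
  File "meas.py", line 16, in <module>
    for v in range(128,162,2): print(v,[(round(float(x[v,u])),round(float(y[v,u])),round(float(Z[v,u]))) for u in range(280,301,4)])
                                         ~~~~~^^^^^^^^^^^^^^^
ValueError: cannot convert float NaN to integer
```

Emit:
send_rows(motion="0.7 0.001 0 -0.03 0 0 0;0.7 0 0 -0.03 0 0 0;0.7 0 0 -0.02 0 0 0;0.7 0 0 -0.015 0 0 0;0.7 0 0 -0.012 0 0 0")

```text
clock: 12.65
position: [0.501, 0.0567, 0.1094]
ee_rot: [-2.519, -1.877, -0.0]
force: [-0.1, 0.1, 0.4]
width: 0.3
gripper_force: 0.0
```

Emit:
send_rows(motion="0.8 0 0 0 0 0 0;0.9 0 0 0 0 0 0;1 0 0 0 0 0 0;1 0 0 0 0 0 0;1 0 0 0 0 0 0", force=45)

```text
clock: 13.28
position: [0.5015, 0.0566, 0.1103]
ee_rot: [2.519, 1.875, 0.002]
force: [2.6, -1.8, 3.0]
width: 0.123
gripper_force: 45.0
```

```bash
python3 -c "
from h import *
pose()
grab('wrist')
from meas import measure
measure()"
```

```text
[-0.772  0.595  0.783  2.099 -0.655  0.705  0.155] [0.5015 0.0566 0.1103] yaw y -16.67 z [ 0.001 -0.    -1.   ] 0.123 [ 2.6 -1.8  3. ] 13.275
rider n 504 x [-133.4 -132.6 -128.  -124.1  -96.3] med -128.7 z [25.7 26.9 30.8]
pointer n 153 x [-126.   -96.9  -95.2] y [20.7 32.8]
plate n 1222 [-106.2  -96.8  -87.2]
```

Emit:
send_rows(motion="1 -0.0067 0.002 0 0 0 0;1 -0.0067 0.002 0 0 0 0;1 -0.0067 0.002 0 0 0 0;1 -0.0067 0.002 0 0 0 0;1 0 0 0 0 0 0")

```text
clock: 13.95
position: [0.4742, 0.0648, 0.1103]
ee_rot: [2.519, 1.876, 0.002]
force: [5.0, -3.2, 4.2]
width: 0.129
gripper_force: 45.0
```

```bash
python3 -c "
from h import *
pose()
p,d,m=grab('wrist')
from meas import measure
x,y,Z=measure()
k=(abs(x+125)<25)&(y>15)&(y<60)
v,u=np.where(k);print(u.min(),u.max(),v.min(),v.max())
c=p[v.min():v.max(),u.min():u.max()];print(c.shape)
cv2.imwrite('pics/w4.png',cv2.resize(c,(800,min(600,int(800*c.shape[0]/c.shape[1]))),interpolation=cv2.INTER_CUBIC))"
```

```text
[-0.815  0.563  0.789  2.161 -0.656  0.67   0.141] [0.4742 0.0648 0.1103] yaw y -16.67 z [ 0.002  0.    -1.   ] 0.129 [ 5.  -3.2  4.2] 13.95
rider n 507 x [-133.4 -132.7 -128.5 -124.3 -123.8] med -129.0 z [25.7 26.9 30.7]
pointer n 145 x [-126.4 -125.4 -123.7] y [20.7 32.7]
plate n 1232 [-134.8 -125.3 -115.6]
163 469 127 399
(272, 306, 3)
```

View pics/w4.png

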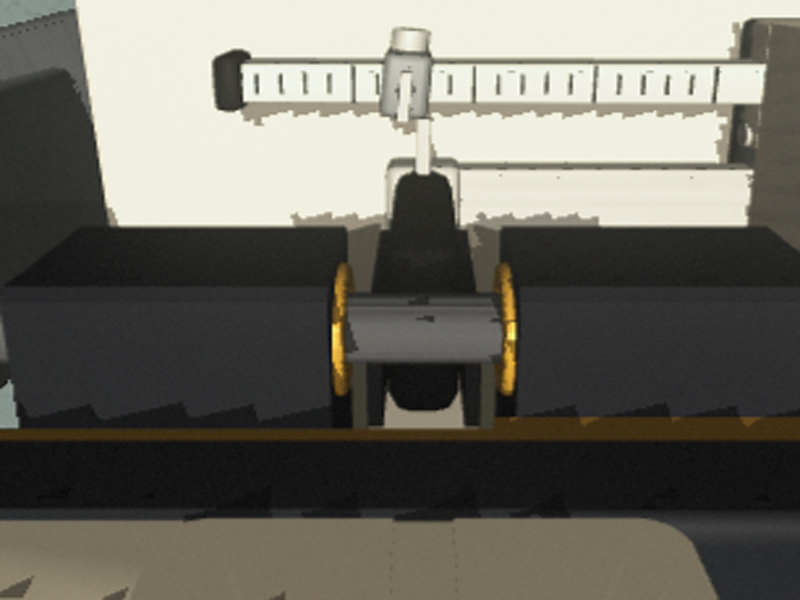

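The picture shows the pointer at crop x≈422 and the rider blade at x≈404, so roughly 3.5 mm remains. I'll refine that from the raw pixels.

```bash
cat > fine.py <<'E'
from h import *
def ray(m,u,v,z):
    T=np.linalg.inv(m['view']);r=T[:3,:3]@[(u-m['cx'])/m['fx'],(v-m['cy'])/m['fy'],1];o=T[:3,3];return o+r*(z-o[2])/r[2]
z=np.load('wrist.npz');g=cv2.cvtColor(z['p'],cv2.COLOR_BGR2GRAY)
W=cloud(z['d'],z)
for v in range(156,206,3): print(v,g[v,306:334].tolist(), (W[v,312:330:3,2]*1e3).round().tolist())
E
python3 fine.py
```

```text
156 [220, 220, 218, 154, 134, 155, 180, 198, 198, 196, 198, 196, 197, 196, 196, 196, 195, 194, 193, 178, 152, 125, 135, 210, 218, 217, 216, 218] [28.0, 26.0, 26.0, 28.0, 27.0, 26.0]
159 [237, 241, 242, 160, 139, 158, 183, 193, 195, 196, 151, 122, 123, 121, 155, 188, 191, 192, 191, 169, 143, 111, 197, 238, 241, 198, 182, 237] [27.0, 28.0, 30.0, 27.0, 27.0, 26.0]
162 [214, 107, 234, 148, 142, 167, 187, 192, 192, 194, 217, 233, 235, 234, 198, 188, 190, 189, 184, 162, 142, 98, 233, 240, 240, 241, 240, 241] [26.0, 26.0, 31.0, 27.0, 28.0, 25.0]
165 [219, 109, 204, 137, 144, 169, 183, 188, 188, 160, 222, 234, 234, 235, 150, 179, 188, 188, 176, 154, 134, 114, 233, 240, 240, 241, 241, 241] [27.0, 27.0, 30.0, 27.0, 27.0, 25.0]
168 [215, 105, 192, 144, 150, 170, 182, 183, 126, 111, 230, 234, 232, 234, 135, 109, 175, 185, 167, 148, 124, 149, 234, 240, 239, 240, 240, 240] [27.0, 28.0, 31.0, 27.0, 27.0, 21.0]
171 [240, 240, 157, 134, 152, 170, 178, 180, 180, 135, 229, 234, 232, 229, 187, 180, 181, 181, 159, 142, 107, 192, 236, 239, 239, 239, 240, 239] [27.0, 30.0, 31.0, 27.0, 27.0, 23.0]
174 [154,
[... 1279 characters left out ...]
 239, 238, 238, 238, 238, 238, 238, 238, 239, 238, 238, 238, 219, 229, 232, 231, 233, 182, 154, 175, 234, 238, 238, 239] [1.0, 0.0, -0.0, -1.0, 26.0, 26.0]
198 [237, 237, 238, 238, 238, 238, 238, 206, 196, 176, 172, 172, 172, 172, 172, 171, 208, 229, 231, 230, 231, 172, 127, 122, 165, 172, 171, 170] [-0.0, 14.0, 13.0, 14.0, 26.0, 27.0]
201 [238, 238, 239, 238, 238, 174, 111, 106, 112, 111, 109, 111, 111, 112, 111, 111, 205, 229, 231, 230, 231, 151, 113, 112, 114, 116, 118, 120] [18.0, 20.0, 19.0, 20.0, 26.0, 25.0]
204 [238, 238, 238, 237, 215, 168, 191, 204, 211, 215, 219, 217, 216, 214, 159, 97, 200, 230, 230, 229, 231, 152, 119, 174, 218, 224, 221, 218] [22.0, 23.0, 22.0, 24.0, 26.0, 24.0]
```

```bash
python3 - <<'E' | tail -8
from fine import *
a=np.radians(-16.7);ex=np.array([np.cos(a),np.sin(a)])
f=lambda u,v,h:((ray(z,u,v,h)[:2]-[.5937,.0287])@ex*1e3).round(2)
print(z['fx'],z['cx'])
for u,v in((317.6,162),(317.0,171),(316.5,180)): print('blade',f(u,v,.031),f(u,v,.027))
for u,v in((324.2,184),(324.2,203)): print('ptr',f(u,v,.0255))
E
```

```text
201 [238, 238, 239, 238, 238, 174, 111, 106, 112, 111, 109, 111, 111, 112, 111, 111, 205, 229, 231, 230, 231, 151, 113, 112, 114, 116, 118, 120] [18.0, 20.0, 19.0, 20.0, 26.0, 25.0]
204 [238, 238, 238, 237, 215, 168, 191, 204, 211, 215, 219, 217, 216, 214, 159, 97, 200, 230, 230, 229, 231, 152, 119, 174, 218, 224, 221, 218] [22.0, 23.0, 22.0, 24.0, 26.0, 24.0]
336.53726887369805 324.6605179026701
blade -128.65 -128.72
blade -128.98 -129.06
blade -129.26 -129.35
ptr -125.25
ptr -125.25
```

Emit:
send_rows(motion="1 -0.002 0.0006 0 0 0 0;1 -0.0017 0.0005 0 0 0 0;1 0 0 0 0 0 0;1 0 0 0 0 0 0")

```text
clock: 14.5
position: [0.4709, 0.0658, 0.1102]
ee_rot: [2.519, 1.875, 0.002]
force: [5.2, -0.8, 4.6]
width: 0.127
gripper_force: 45.0
```

Run:
```python
from h import *
pose()
grab('wrist')
from meas import measure
measure()
import fine
```

```text
[-0.821  0.559  0.79   2.168 -0.656  0.666  0.139] [0.4709 0.0658 0.1102] yaw y -16.67 z [ 0.002 -0.    -1.   ] 0.127 [ 5.2 -0.8  4.6] 14.5
rider n 506 x [-133.5 -132.9 -128.7 -124.5 -124. ] med -128.7 z [25.7 26.8 30.8]
pointer n 135 x [-129.8 -128.2 -127.1] y [20.8 32.2]
plate n 1231 [-138.  -128.7 -118.9]
156 [220, 221, 221, 221, 220, 220, 220, 220, 218, 186, 125, 145, 173, 196, 202, 200, 199, 199, 198, 198, 197, 196, 196, 195, 195, 185, 157, 139] [22.0, 23.0, 26.0, 26.0, 28.0, 27.0]
159 [242, 242, 242, 242, 242, 202, 185, 238, 242, 193, 135, 152, 179, 195, 198, 198, 178, 137, 127, 126, 134, 164, 191, 192, 193, 179, 155, 129] [22.0, 22.0, 27.0, 27.0, 29.0, 27.0]
162 [241, 242, 242, 242, 242, 242, 221, 111, 188, 149, 138, 160, 182, 191, 194, 192, 161, 233, 237, 234, 234, 173, 186, 190, 192, 169, 145, 118] [23.0, 25.0, 27.0, 26.0, 30.0, 26.0]
165 [242, 242, 242, 242, 242, 242, 218, 110, 198, 130, 139, 164, 183, 189, 190, 191, 173, 231, 236, 234, 228, 153, 182, 188, 184, 161, 142, 100] [22.0, 26.0, 26.0, 27.0, 31.0, 27.0]
168 [241, 241, 241, 240, 241, 241, 217, 109, 158, 119, 143, 16
[... 1593 characters left out ...]
239, 238, 240, 239, 239, 239, 239, 239, 239, 239, 239, 239, 223, 230, 232, 232, 232, 180, 232, 239, 239, 239, 239, 238] [-1.0, 0.0, 1.0, -0.0, 25.0, 25.0]
198 [239, 240, 239, 239, 239, 239, 239, 208, 199, 178, 172, 173, 172, 172, 173, 172, 210, 231, 231, 231, 231, 171, 125, 166, 170, 172, 172, 171] [-0.0, 13.0, 14.0, 13.0, 25.0, 25.0]
201 [239, 239, 239, 239, 239, 174, 112, 106, 110, 110, 111, 110, 113, 113, 113, 112, 207, 229, 231, 231, 231, 164, 118, 113, 117, 116, 120, 123] [18.0, 20.0, 20.0, 20.0, 26.0, 26.0]
204 [239, 239, 238, 239, 217, 171, 194, 206, 215, 217, 220, 220, 217, 216, 159, 143, 209, 230, 231, 230, 231, 173, 146, 179, 219, 224, 225, 221] [23.0, 22.0, 22.0, 23.0, 26.0, 24.0]
```

Emit:
send_rows(motion="1 -0.0005 0.0001 0 0 0 0;1 0 0 0 0 0 0;1 0 0 0 0 0 0;1 0 0 0 0 0 0")

```text
clock: 15.05
position: [0.4705, 0.0659, 0.1102]
ee_rot: [2.519, 1.875, 0.002]
force: [5.8, -1.2, 4.0]
width: 0.131
gripper_force: 45.0
```

Run:
```python
from h import *
pose()
grab('wrist')
from meas import measure
measure()
import io,contextlib
with contextlib.redirect_stdout(io.StringIO()): from fine import *
for v in(162,165,168,171,174,177,180,186,192,198): print(v,g[v,318:332].tolist())
p,d,m=grab('top');W=cloud(d,m);X,Y,Z=W[...,0],W[...,1],W[...,2]
q=W[(X>.55)&(X<.62)&(Y>-.01)&(Y<.07)&(Z>.06)&(Z<.105)];print('ring',len(q),q.mean(0) if len(q) else '',q.max(0) if len(q) else '')
```

```text
[-0.822  0.558  0.79   2.169 -0.656  0.665  0.139] [0.4705 0.0659 0.1102] yaw y -16.67 z [ 0.002 -0.    -1.   ] 0.131 [ 5.8 -1.2  4. ] 15.05
rider n 498 x [-133.4 -132.8 -128.6 -124.4 -123.8] med -128.6 z [25.8 26.9 30.6]
pointer n 139 x [-130.2 -128.6 -127.5] y [20.5 32.4]
plate n 1238 [-138.6 -129.1 -119.4]
162 [165, 187, 193, 194, 194, 172, 233, 237, 235, 229, 195, 191, 190, 186]
165 [171, 185, 189, 189, 190, 208, 233, 234, 235, 183, 186, 187, 185, 177]
168 [170, 184, 184, 177, 108, 221, 235, 234, 235, 144, 108, 177, 187, 171]
171 [169, 178, 180, 181, 120, 229, 235, 233, 232, 168, 177, 183, 182, 161]
174 [168, 176, 178, 177, 164, 231, 233, 232, 228, 192, 180, 180, 175, 157]
177 [164, 170, 169, 173, 180, 229, 233, 230, 179, 164, 173, 177, 168, 152]
180 [150, 121, 124, 99, 215, 232, 232, 234, 141, 101, 106, 112, 126, 122]
186 [239, 239, 233, 238, 225, 232, 234, 234, 234, 186, 154, 154, 225, 231]
192 [239, 239, 239, 239, 223, 231, 232, 232, 234, 180, 234, 239, 239, 240]
198 [171, 171, 172, 174, 212, 230, 232, 231, 232, 170, 118, 119, 165, 171]
ring 50 [0.58287488 0.03287756 0.08661751] [0.6044286  0.04082496 0.09569367]
```

```bash
python3 -c "
from cell import arm
print(arm.sign_off())"
```

```text
the job is handed in; nothing more can be done
None
```

The wide standard went into the reader's well with the shutter shut. The slide is now pulled out and held with its pointer lined up with the index mark to within about 0.5 mm in the wrist camera, and the job was handed in at about 15 s of the 58 s.

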